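# Put the mallet from the strut-lid chest away behind the keeper of the rack

## Robot

A 7-joint arm with a two-finger parallel gripper is mounted at the origin on the work surface. World frame = base frame: x ahead of the robot, y to its left, z up, the work surface at z = 0. Lengths are in m, angles in rad, forces in N, time in s.
With the tool pointing down it reaches from about 0.425 to 0.875 m from the base axis. Payload 4.7 kg.
Tool frame: the origin (TCP) lies on the centre line of the jaws, within the pads' length; the fingertips stand ahead of it and the grasp point (between the pads) lies 2 mm behind it (nose_length is the z of the fingertips in the tool frame, in m); z points along the fingers, y is the line along which they close (so a half turn about z gives the same grasp; the last joint's range is limited). The gripper opens to 87 mm and grips with 3 to 60 N. Pads are 19 mm wide; open, the fingers measure 117 mm over their backs; the gripper's body (75 mm by 190 mm) begins 51 mm behind the grasp point.
Start: joints at [-1.292, 0.321, -0.07, 1.45, 0.023, 1.371, -0.057], TCP at [0.17, 0.627, 0.24] pointing down, gripper open.
Joint ranges: [-2.86, 2.86], [-0.3, 2.09], [-1.38, 1.24], [0.06, 2.45], [-1.56, 4.7], [0.09, 2.05], [-2.69, 2.69]. Speed limits (rad/s): [2.57, 2.57, 3.14, 3.14, 3.14, 3.14, 3.14].

## Interface

Orientations are given as a rotation vector (axis times angle).
In Python, from bench import * gives the robot as it stands.
- The arm moves only by the tool send_rows, never from a script. Its arguments are lists of equal length, an entry for each row: "xyz": the shift along the tool's x, y, z in mm, a list of three; "dr": the turn, a rotation vector about the tool's x, y, z in rad, a list of three. A call has exactly 10 rows; each row is the pose to reach, as a shift and turn from the pose commanded when the call began, along the tool's axes at that moment; what a row does not reach only later rows make up. A row lasts 1/12 s, in which the tool goes at most 41.7 mm and 7.16 degrees, less where a joint would pass 70% of its speed; a pose out of reach is approached as far as the arm can. A call with a gripper value outside its range is refused whole. "jaw" is the finger opening in mm, from 0 to 87, set as the call begins (left out, the last holds). The fingers move at their own pace and stop on an object; "grip_force" is the grip in N (left out, the last holds). Time passes only in rows, so rows that repeat a pose let the fingers close, or fill a call up. It gives the time, the measured TCP pose, the force, the opening and the grip force at its end, in the units of the state.
- get_state(): the state, without advancing time (a new reading comes with each control period).
- get_image(name): name is "scene" or "top" or "wrist"; returns the picture (400x640x3 uint8, red, green, blue); there is no depth.
- calibration(name): a dict with "vfov" (degrees; the focal length in pixels is half the picture's height over the tangent of half this angle, whatever the lens; pixels are square), "cx", "cy" (the principal point, pixels), "rvec" (rotation vector, rad) and "tvec" (3), from world to camera coordinates, as OpenCV has them; the wrist camera has in their place "hand_eye" (4x4, takes a point from camera to tool coordinates, whose origin is the TCP and whose axes are the flange's). Camera axes: x right, y down, z forward; pixel columns grow to the right and rows downward; lengths in m; the calibration is good to about 2 mm. The wrist camera is an equidistant fisheye: a pixel r from the principal point sees the ray r / f radians off the axis. A picture is of the moment at which its call begins: read the wrist's pose just before it. calibration takes no time and is no camera call.
- close_job(): hands the job in; it is judged then, once.
The state is a dict: "time": time; "joint_positions": joint angles; "qd": joint speeds; "joint_torque": joint torques, N m; "position": TCP position; "tool_rot": TCP orientation; "ft_force": force on the tool from outside, world axes, zero at the start; "torque": the same for the moment, N m; "grip_width": opening from 0.0 (shut) to 1.0 (fully open); "grip_force": force on a finger pad.
Only numpy, scipy, OpenCV 4.12 (cv2) and the standard library are available. Lean on these libraries where they do the work, as an engineer would, in place of code of your own. Each camera call takes 0.05 s, during which the arm holds its last target. There are 200 camera calls.

## Task

Lift the green tool chest's lid until its springs hold it open, take the orange-headed mallet out and lay it on the table in front of the wooden rack, let go of it, and take it again by the handle. Slide it head first through the rack's front opening, under the slats, then over to the left (seen from the robot) until the handle rests against the blue keeper post, so that the head is caught behind that post and the handle sticks straight out of the front. Leave the lid standing open, the mallet lying on the table, and the carton, tin and hammer where they are.

Things in the scene. Friction and masses are not known exactly. Their poses are not given: they have to be found in the camera images.
- chest: Green steel tool chest fixed to the table, 300 (x) x 200 (y) x 80 mm high, walls 6 mm. Origin: centre of its underside. Inner floor 30 mm above the table. In it the mallet lies along x, head towards +x with 30 mm free all round the head; the handle lies low in a slot between two black rubber blocks (tops 70 mm above the table) and cannot be gripped there.
- lid (a joint): Lid angle, rad: 0 shut, 1.75 fully open (10 degrees past upright). Hinge along the chest's +y top edge: the front (-y) edge rises and swings to +y. 0.8 kg, with spring struts: below the balance point (about 0.75) it falls shut, beyond it it swings fully open by itself in 1 to 2 s and stays. Lifting takes under 6 N at the handle.
- lid_handle (a point): Middle of the steel bar handle on the lid: round bar 12 mm thick, 120 mm long along the chest's x, centre 37 mm above the lid's top face; shut, 126 mm above the table. It can be pinched from above, fingers across the bar, and turns between them as the lid rises.
- lid_hinge (a point): Point on the lid's hinge line, middle of the chest's +y edge (chest y = 100 mm), 81 mm above the table. Shut, the bar's centre lies 170 mm from it towards the chest's -y and 45 mm above it.
- mallet: Mallet, 0.2 to 0.35 kg: orange box head 40 (x) x 64 (y, between the striking faces) x 36 mm high; pale wooden handle 26 x 26 mm, 150 mm long, from the middle of the head towards -x. Origin: centre of the head's underside; x points from handle to head, z up. Lying flat, the handle's axis is about 18 mm above its support. It balances within 60 mm of the head's centre.
- mallet_head (a point): Centre of the mallet's head, 18 mm above its underside.
- mallet_end (a point): Centre of the handle's free end, 170 mm from the head's centre.
- rack: Low wooden rack fixed to the table, 140 deep (x -70 to 70) x 156 wide x 74 mm high. Origin: centre of its underside; front faces -x, +y is its left seen from the robot. Roof of four slats, underside 60 mm above the table, which is its floor. Inside, y runs -66 to 62 mm; back stop face at x = 58 mm. The open part of the front is y -66 to 32 mm; the keeper closes the rest.
- keeper (a point): Blue keeper post at the left of the rack's front, 22 mm thick (rack x -78 to -56), 30 mm wide (rack y 32 to 62), 76 mm high, 2 mm above the slats. This point: foot of the edge beside the opening, rack x = -67, y = 32 mm. With the mallet put away, its head's centre is at rack x -32 to 38 and y about 19 mm (handle touching the post).
- carton: Bystander: green box, 130 x 55 x 32 mm, origin at the centre of its underside.
- tin: Bystander: round tin, 56 mm across, 65 mm high, origin at the centre of its underside.
- hammer: Bystander: small hammer 200 mm long lying on the table along its x axis.
Mind the look-alikes: they are no part of the job. What is meant by the rack is not turquoise, and is the smaller of those in its own colour.

How it is judged:
On the way, in this order (a step that is already met when the one before it is completed fails the run):
1. the lid is open and stays there by itself, untouched (value of joint lid above 1.4 rad and contact force between the fingers and lid below 0.1 N), for 0.2 s.
2. the mallet lies on the table, released, with its head in front of the rack, handle away from it (height (world z) of each of mallet_head, mallet_end below 0.03 m and x of mallet_head in the frame of rack between -0.25 and -0.06 m and y of mallet_head in the frame of rack between -0.15 and 0.15 m and linear speed of mallet below 0.03 m/s and contact force between the fingers and mallet below 0.1 N), for 0.2 s.
3. the mallet is gripped by its handle (contact force between the fingers and mallet above 1 N and distance between the grasp point and mallet_head above 0.03 m and x of mallet_head in the frame of rack below -0.045 m), for 0.1 s.
4. the mallet's head is inside the rack, past the keeper post, under the slats (height (world z) of each of mallet_head, mallet_end below 0.03 m and x of mallet_head in the frame of rack between -0.032 and 0.045 m and y of mallet_head in the frame of rack between -0.05 and 0.04 m and x of mallet_end in the frame of rack below -0.1 m), for 0.1 s.
At the end, for the whole second after the job is handed in: Lid open (over 1.4 rad). Mallet flat on the table, released, at rest; head centre at rack x -32 to 45 mm (wholly past the keeper) and rack y over 8 mm (handle within about 11 mm of the keeper); handle out of the front, within 10 degrees of straight (all of step 4 and y of mallet_head in the frame of rack above 0.008 m and y of mallet_end in the frame of rack above -0.015 m and angle between the x axis of mallet and the x axis of rack, either way round below 0.17 rad and value of joint lid above 1.4 rad and contact force between the fingers and mallet below 0.1 N and linear speed of mallet below 0.02 m/s); the robot touches nothing.
It fails at once if the carton is pushed more than 30 mm from its place (distance of carton from where it was at the start of the episode above 0.03 m).
It fails at once if the tin is pushed more than 30 mm from its place (distance of tin from where it was at the start of the episode above 0.03 m).
It fails at once if the hammer is pushed more than 30 mm from its place (distance of hammer from where it was at the start of the episode above 0.03 m).
It also fails if it takes over 72 s, if anything falls off the work surface, if the arm or the gripper's body presses on something with over 40 N, if the wrist force passes 120 N, or if a joint passes its speed limit or range.

## Working session

There is one attempt and no reset: what is moved stays moved. The work goes in short steps, Python scripts to look and compute and a tool call to move; the robot and the scene stay as the last step left them, time stands still between calls to the robot, and variables do not carry over. Pictures are saved under pics/ and viewed, at most 10 in all, crops included, and the job is handed in when it is done.

Besides the shell and the picture viewer there is one more tool, called after "Emit:" as name(argument=value, ...), one argument or row to a line, values as JSON. send_rows: Moves the arm, as the interface text tells. Its arguments: {"type":"object","properties":{"xyz":{"type":"array"},"dr":{"type":"array"},"jaw":{"type":"number"},"grip_force":{"type":"number"}},"required":["xyz","dr"]}

```bash
mkdir -p pics; python3 - <<'E'
from bench import *
import cv2
s=get_state();print({k:s[k] for k in('time','position','tool_rot','grip_width','ft_force')}, [k for k in s])
for n in('scene','top'):
    im=get_image(n);cv2.imwrite(f'pics/{n}0.png',im[:,:,::-1]);print(n,calibration(n))
print(calibration('wrist'))
try: print(nose_length)
except Exception as e: print(e)
E
```

```text
{'time': 0.0, 'position': array([0.17003065, 0.62683921, 0.23846716]), 'tool_rot': array([-4.14616774e-01, -3.11398056e+00,  2.90947442e-03]), 'grip_width': 0.9989847685742382, 'ft_force': array([-0.25319464, -0.60396501,  0.48452326])} ['time', 'joint_positions', 'qd', 'joint_torque', 'position', 'tool_rot', 'ft_force', 'torque', 'grip_force', 'grip_width']
scene {'vfov': 48.0282428095453, 'cx': 325.21722548762864, 'cy': 199.3581405980761, 'rvec': array([ 0.67372703,  2.73745132, -0.96965375]), 'tvec': array([ 0.49242431, -0.12801362,  1.57000268])}
top {'vfov': 54.68358792329934, 'cx': 318.9737213204269, 'cy': 201.54682369580675, 'rvec': array([ 2.19457619, -2.14408705,  0.11234193]), 'tvec': array([-0.01733993,  0.54721778,  1.24115369])}
{'vfov': 65.70646984690485, 'cx': 318.910040488921, 'cy': 193.97825446442928, 'hand_eye': array([[-9.52370479e-04, -9.64650773e-01, -2.63529843e-01,
         7.16329215e-02],
       [ 9.99999545e-01, -9.32702789e-04, -1.99740486e-04,
        -2.33534791e-04],
       [-5.31152054e-05, -2.63529913e-01,  9.64651223e-01,
        -1.45136805e-01],
       [ 0.00000000e+00,  0.00000000e+00,  0.00000000e+00,
         1.00000000e+00]])}
0.017
```

View pics/top0.png

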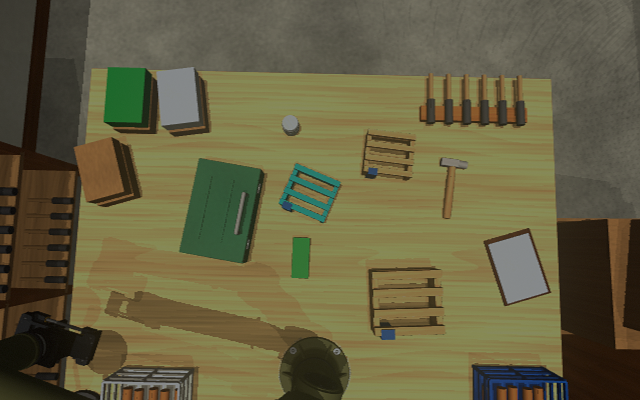

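View pics/scene0.png

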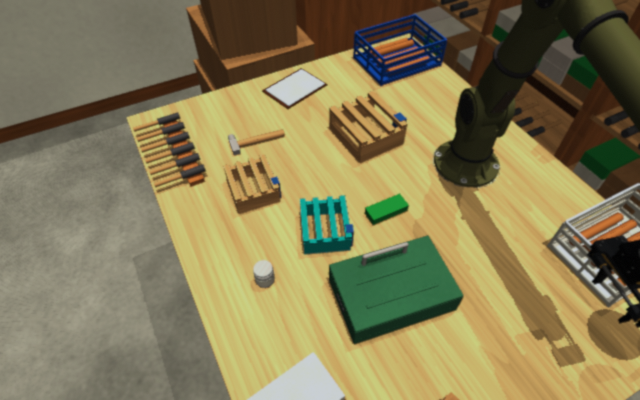

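Top view: green chest (222,210) with bar handle at (241,213), hinge on the left; tin (290,124), carton (301,257), hammer (452,185). 
Candidates for the rack: turquoise (311,193) is the wrong colour, large tan (406,302) is too large, small tan (388,155) fits, with its blue keeper at (372,172). The other green box, at (128,97), is not the chest, which has a handle and lid. I choose the small tan rack and check it in a crop.

```bash
cat > h.py <<'E'
from bench import *
import cv2, numpy as np
from scipy.spatial.transform import Rotation as R
def rays(name,px,st=None):
    c=calibration(name); f=200/np.tan(np.radians(c['vfov'])/2)
    d=(np.atleast_2d(px).astype(float)-[c['cx'],c['cy']])/f
    if name=='wrist':
        r=np.linalg.norm(d,axis=1,keepdims=True)+1e-9
        v=np.hstack([d/r*np.sin(r),np.cos(r)]); H=c['hand_eye']
        T=R.from_rotvec(st['tool_rot']).as_matrix()
        return T@H[:3,3]+st['position'], v@(T@H[:3,:3]).T
    Rm=R.from_rotvec(c['rvec']).as_matrix()
    return -Rm.T@c['tvec'], np.hstack([d,np.ones((len(d),1))])@Rm
def onz(name,px,z,st=None):
    o,v=rays(name,px,st); return o+v*((z-o[2])/v[:,2])[:,None]
def proj(name,P):
    c=calibration(name); f=200/np.tan(np.radians(c['vfov'])/2)
    q=np.atleast_2d(P)@R.from_rotvec(c['rvec']).as_matrix().T+c['tvec']
    return q[:,:2]/q[:,2:]*f+[c['cx'],c['cy']]
def blob(im,lo,hi,roi):
    x0,y0,x1,y1=roi; m=cv2.inRange(cv2.cvtColor(im[y0:y1,x0:x1],cv2.COLOR_RGB2HSV),np.array(lo),np.array(hi))
    c=max(cv2.findContours(m,cv2.RETR_EXTERNAL,cv2.CHAIN_APPROX_NONE)[0],key=cv2.contourArea)
    return c.reshape(-1,2)+[x0,y0]
def shift(st,p):  # world point -> tool-frame shift in mm
    return R.from_rotvec(st['tool_rot']).inv().apply(np.array(p)-st['position'])*1000
E
python3 - <<'E'
from h import *
im=cv2.imread('pics/top0.png')[:,:,::-1].copy()
def rect(c):
    return cv2.boxPoints(cv2.minAreaRect(c.astype(np.float32)))
c=blob(im,(60,60,30),(90,255,255),(170,150,275,270)); b=rect(c);print('lid px',b.round(1).tolist());print(onz('top',b,.089)[:,:2].round(3).tolist())
c=blob(im,(0,0,110),(179,60,255),(225,180,255,245)); b=rect(c);print('bar',b.round(1).tolist());print(onz('top',b,.129)[:,:2].round(3).tolist())
c=blob(im,(100,90,40),(130,255,255),(355,160,385,185)); b=rect(c);print('keeper',b.round(1).tolist());print(onz('top',b,.076)[:,:2].round(3).tolist())
c=blob(im,(5,60,120),(22,255,255),(350,120,425,190)); b=rect(c);print('rack',b.round(1).tolist())
a=cv2.resize(im[120:190,350:430],None,fx=6,fy=6,interpolation=cv2.INTER_CUBIC)
d=cv2.resize(im[150:270,175:270],None,fx=3.3,fy=3.5,interpolation=cv2.INTER_CUBIC)
o=np.zeros((420,800,3),np.uint8);o[:,:480]=a;o[:420,480:480+d.shape[1]]=d[:420]
cv2.imwrite('pics/crop1.png',o[:,:,::-1])
E
```

```text
lid px [[179.60000610351562, 251.10000610351562], [198.10000610351562, 157.0], [260.29998779296875, 169.1999969482422], [241.6999969482422, 263.3999938964844]]
[[0.378, 0.421], [0.674, 0.38], [0.639, 0.183], [0.345, 0.228]]
bar [[234.0, 232.8000030517578], [242.1999969482422, 191.8000030517578], [244.1999969482422, 192.1999969482422], [236.0, 233.1999969482422]]
[[0.437, 0.247], [0.561, 0.228], [0.56, 0.222], [0.436, 0.242]]
keeper [[368.0, 168.0], [376.0, 168.0], [376.0, 174.0], [368.0, 174.0]]
[[0.654, -0.158], [0.654, -0.184], [0.635, -0.184], [0.634, -0.158]]
rack [[363.70001220703125, 170.3000030517578], [365.0, 160.0], [412.79998779296875, 166.1999969482422], [411.3999938964844, 176.60000610351562]]
```

View pics/crop1.png

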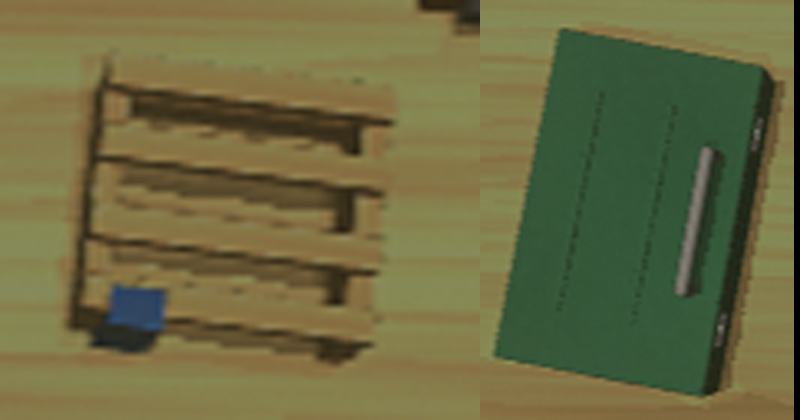

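The crop confirms the small tan rack with the blue keeper at its front left, and the bar handle on the green lid's right side. Moving over the bar.

Emit:
send_rows(
  xyz=[
    [-35,-24,2],
    [-70,-49,4],
    [-105,-73,6],
    [-140,-98,8],
    [-175,-122,10],
    [-210,-146,12],
    [-245,-171,14],
    [-280,-195,16],
    [-315,-219,18],
    [-345,-241,20],
  ],
  dr=[
    [0,0,-0.01],
    [0,0,-0.02],
    [0,0,-0.04],
    [0,0,-0.05],
    [0,0,-0.06],
    [0,0,-0.08],
    [0,0,-0.1],
    [0,0,-0.11],
    [0,0,-0.12],
    [0,0,-0.12],
  ],
)

```text
time: 0.93
position: [0.438, 0.3062, 0.2196]
tool_rot: [-0.226, -3.133, -0.0]
ft_force: [0.9, 0.9, -0.7]
grip_width: 0.998
grip_force: 0.0
```

```bash
python3 - <<'E'
from h import *
s=get_state();im=get_image('wrist');cv2.imwrite('pics/w1.png',im[:,:,::-1])
print(s['position'],s['tool_rot'],shift(s,(.4985,.235,.18)))
E
```

```text
[0.4379659  0.3062186  0.21957264] [-2.26366852e-01 -3.13338751e+00 -2.09032798e-04] [-70.14416459 -61.78322666  39.56121594]
```

Emit:
send_rows(
  xyz=[
    [-20,-18,10],
    [-45,-40,20],
    [-65,-57,30],
    [-70,-62,38],
    [-70,-62,40],
    [-70,-62,40],
    [-70,-62,40],
    [-70,-62,40],
    [-70,-62,40],
    [-70,-62,40],
  ],
  dr=[
    [0,0,0],
    [0,0,0],
    [0,0,0],
    [0,0,0],
    [0,0,0],
    [0,0,0],
    [0,0,0],
    [0,0,0],
    [0,0,0],
    [0,0,0],
  ],
)

```text
time: 1.82
position: [0.4971, 0.2378, 0.1804]
tool_rot: [0.224, 3.133, 0.001]
ft_force: [0.2, 0.8, 0.5]
grip_width: 0.999
grip_force: 0.0
```

```bash
python3 - <<'E'
from h import *
s=get_state();im=get_image('wrist');cv2.imwrite('pics/w2.png',im[:,:,::-1])
print(s['position'],shift(s,(.4985,.235,.124)))
m=cv2.inRange(cv2.cvtColor(im,cv2.COLOR_RGB2HSV),np.array((0,0,90)),np.array((179,50,255)))
for c in cv2.findContours(m,cv2.RETR_EXTERNAL,cv2.CHAIN_APPROX_NONE)[0]:
    if cv2.contourArea(c)>300:
        r=cv2.minAreaRect(c);b=cv2.boxPoints(r);print(cv2.contourArea(c),b.round().tolist(),onz('wrist',b,.129,s)[:,:2].round(3).tolist())
E
```

```text
[0.49710092 0.23781387 0.18035717] [-1.75592369 -2.63620177 56.35576747]
3036.0 [[584.0, 399.0], [584.0, 295.0], [639.0, 295.0], [639.0, 399.0]] [[0.895, 0.628], [0.631, 0.505], [0.683, 0.65], [1.136, 0.974]]
2360.0 [[338.0, 259.0], [476.0, 254.0], [477.0, 275.0], [339.0, 281.0]] [[0.529, 0.247], [0.544, 0.354], [0.565, 0.356], [0.547, 0.245]]
2070.0 [[308.0, 252.0], [308.0, 121.0], [326.0, 121.0], [326.0, 252.0]] [[0.52, 0.226], [0.431, 0.24], [0.433, 0.251], [0.522, 0.239]]
```

View pics/w2.png

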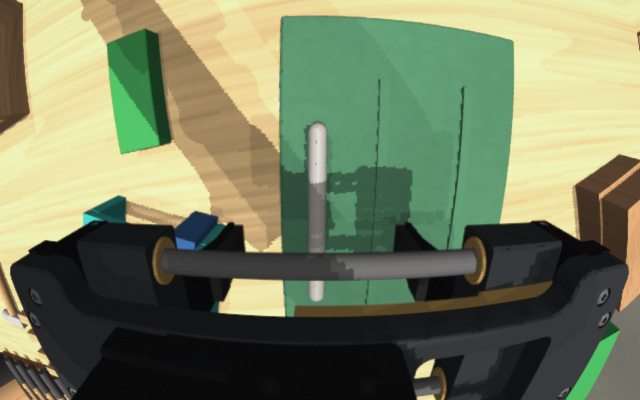

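Wrist view: the bar runs vertically at column 317 (rows 121–300), centred between the fingers. Descend and pinch.

Emit:
send_rows(
  xyz=[
    [0,-1,20],
    [-1,-2,40],
    [-1,-2,52],
    [-1,-2,56],
    [-1,-2,56],
    [-1,-2,56],
    [-1,-2,56],
    [-1,-2,56],
    [-1,-2,56],
    [-1,-2,56],
  ],
  dr=[
    [0,0,0],
    [0,0,0],
    [0,0,0],
    [0,0,0],
    [0,0,0],
    [0,0,0],
    [0,0,0],
    [0,0,0],
    [0,0,0],
    [0,0,0],
  ],
)

```text
time: 2.7
position: [0.4985, 0.2347, 0.1244]
tool_rot: [0.227, 3.133, 0.001]
ft_force: [0.6, 0.1, -0.2]
grip_width: 1.001
grip_force: 0.0
```

Emit:
send_rows(
  xyz=[
    [0,0,0],
    [0,0,0],
    [0,0,0],
    [0,0,0],
    [0,0,0],
    [0,0,0],
    [0,0,0],
    [0,0,0],
    [0,0,0],
    [0,0,0],
  ],
  dr=[
    [0,0,0],
    [0,0,0],
    [0,0,0],
    [0,0,0],
    [0,0,0],
    [0,0,0],
    [0,0,0],
    [0,0,0],
    [0,0,0],
    [0,0,0],
  ],
  jaw=0,
  grip_force=20,
)

```text
time: 3.53
position: [0.4981, 0.2345, 0.1238]
tool_rot: [0.227, 3.133, 0.0]
ft_force: [-0.8, -0.6, -0.1]
grip_width: 0.325
grip_force: 0.0
```

```bash
python3 -c "
import numpy as np
t=np.arange(1,21)*.08
a=np.radians(165.2)-t
print(np.c_[t,170+175.9*np.cos(a),-(175.9*np.sin(a)-45)].round(2))"
```

```text
[[ 8.0000e-02  4.0700e+00 -1.3380e+01]
 [ 1.6000e-01  9.2700e+00 -2.6450e+01]
 [ 2.4000e-01  1.5490e+01 -3.9070e+01]
 [ 3.2000e-01  2.2700e+01 -5.1150e+01]
 [ 4.0000e-01  3.0860e+01 -6.2610e+01]
 [ 4.8000e-01  3.9900e+01 -7.3390e+01]
 [ 5.6000e-01  4.9780e+01 -8.3410e+01]
 [ 6.4000e-01  6.0430e+01 -9.2600e+01]
 [ 7.2000e-01  7.1770e+01 -1.0092e+02]
 [ 8.0000e-01  8.3750e+01 -1.0830e+02]
 [ 8.8000e-01  9.6270e+01 -1.1470e+02]
 [ 9.6000e-01  1.0927e+02 -1.2009e+02]
 [ 1.0400e+00  1.2266e+02 -1.2441e+02]
 [ 1.1200e+00  1.3635e+02 -1.2765e+02]
 [ 1.2000e+00  1.5026e+02 -1.2979e+02]
 [ 1.2800e+00  1.6429e+02 -1.3081e+02]
 [ 1.3600e+00  1.7835e+02 -1.3070e+02]
 [ 1.4400e+00  1.9237e+02 -1.2947e+02]
 [ 1.5200e+00  2.0624e+02 -1.2713e+02]
 [ 1.6000e+00  2.1988e+02 -1.2368e+02]]
```

Emit:
send_rows(
  xyz=[
    [0,0,0],
    [0,0,0],
    [0,0,0],
    [0,0,0],
    [0,0,0],
    [0,0,0],
    [0,0,0],
    [0,0,0],
    [0,0,0],
    [0,0,0],
  ],
  dr=[
    [0,0,0],
    [0,0,0],
    [0,0,0],
    [0,0,0],
    [0,0,0],
    [0,0,0],
    [0,0,0],
    [0,0,0],
    [0,0,0],
    [0,0,0],
  ],
)

```text
time: 4.37
position: [0.4983, 0.2361, 0.1239]
tool_rot: [0.226, 3.132, 0.003]
ft_force: [2.1, 5.4, -2.1]
grip_width: 0.13
grip_force: 20.0
```

Emit:
send_rows(
  xyz=[
    [0,4,-13],
    [0,9,-26],
    [0,15,-39],
    [0,23,-51],
    [0,31,-63],
    [0,40,-73],
    [0,50,-83],
    [0,60,-93],
    [0,72,-101],
    [0,84,-108],
  ],
  dr=[
    [0,0,0],
    [0,0,0],
    [0,0,0],
    [0,0,0],
    [0,0,0],
    [0,0,0],
    [0,0,0],
    [0,0,0],
    [0,0,0],
    [0,0,0],
  ],
)

```text
time: 5.2
position: [0.5106, 0.3136, 0.2326]
tool_rot: [-0.232, -3.132, 0.011]
ft_force: [-1.4, -5.5, 4.7]
grip_width: 0.133
grip_force: 20.0
```

Emit:
send_rows(
  xyz=[
    [0,13,-6],
    [0,26,-12],
    [0,39,-16],
    [0,53,-19],
    [0,67,-21],
    [0,81,-22],
    [0,95,-22],
    [0,109,-21],
    [0,122,-19],
    [0,136,-15],
  ],
  dr=[
    [0,0,0],
    [0,0,0],
    [0,0,0],
    [0,0,0],
    [0,0,0],
    [0,0,0],
    [0,0,0],
    [0,0,0],
    [0,0,0],
    [0,0,0],
  ],
)

```text
time: 6.03
position: [0.532, 0.4511, 0.2474]
tool_rot: [0.23, 3.13, -0.002]
ft_force: [3.4, 1.4, -1.2]
grip_width: 0.13
grip_force: 20.1
```

Emit:
send_rows(
  xyz=[
    [0,0,0],
    [0,0,0],
    [0,0,0],
    [0,0,0],
    [0,0,0],
    [0,0,-10],
    [0,0,-25],
    [0,0,-45],
    [0,0,-65],
    [0,0,-80],
  ],
  dr=[
    [0,0,0],
    [0,0,0],
    [0,0,0],
    [0,0,0],
    [0,0,0],
    [0,0,0],
    [0,0,0],
    [0,0,0],
    [0,0,0],
    [0,0,0],
  ],
  jaw=22,
)

```text
time: 6.87
position: [0.5301, 0.451, 0.33]
tool_rot: [0.229, 3.132, -0.0]
ft_force: [-0.4, 0.2, 0.1]
grip_width: 0.254
grip_force: 0.0
```

Emit:
send_rows(
  xyz=[
    [0,-20,0],
    [0,-55,0],
    [0,-95,0],
    [0,-130,0],
    [0,-150,0],
    [0,-155,0],
    [0,-155,0],
    [0,-155,0],
    [0,-155,0],
    [0,-155,0],
  ],
  dr=[
    [0,0,0],
    [0,0,0],
    [0,0,0],
    [0,0,0],
    [0,0,0],
    [0,0,0],
    [0,0,0],
    [0,0,0],
    [0,0,0],
    [0,0,0],
  ],
  jaw=78,
)

```text
time: 7.7
position: [0.507, 0.3006, 0.3265]
tool_rot: [-0.223, -3.133, 0.001]
ft_force: [0.6, 0.9, -0.2]
grip_width: 0.874
grip_force: 0.0
```

```bash
python3 - <<'E'
from h import *
s=get_state();im=get_image('wrist');t=get_image('top');sc=get_image('scene')
print(s['position'],s['tool_rot'],s['time'])
cv2.imwrite('pics/w3.png',im[:,:,::-1]);cv2.imwrite('pics/t3.png',t[:,:,::-1]);cv2.imwrite('pics/s3.png',sc[:,:,::-1])
o=np.zeros((600,800,3),np.uint8);o[:400,:640]=im
o[400:600,:320]=t[110:310,150:470];o[400:600,320:640]=sc[150:350,200:520]
cv2.imwrite('pics/o3.png',o[:,:,::-1])
E
```

```text
[0.50704762 0.30055241 0.32646484] [-2.23188629e-01 -3.13303576e+00  5.12863585e-04] 7.7
```

View pics/o3.png

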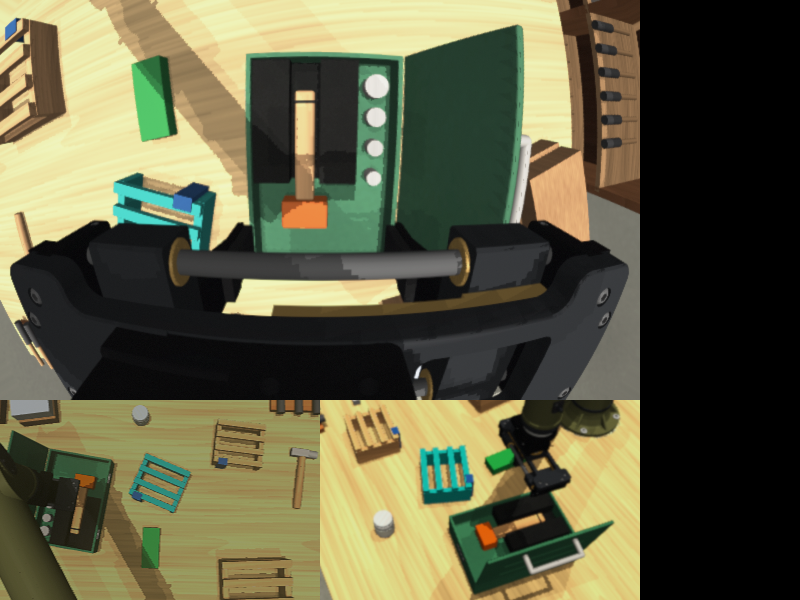

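Wrist view: lid stands open (right); the mallet's orange head is at (304,213), its handle runs up to (305,95), and the black blocks lie on either side.

```bash
python3 - <<'E'
from h import *
s=get_state();im=cv2.imread('pics/w3.png')[:,:,::-1].copy()
c=blob(im,(3,150,120),(14,255,255),(260,180,350,245));b=cv2.boxPoints(cv2.minAreaRect(c.astype(np.float32)))
print(b.round(1).tolist()); P=onz('wrist',b,.066,s);print(P[:,:2].round(3).tolist())
t=cv2.imread('pics/t3.png')[:,:,::-1].copy()
c=blob(t,(3,150,90),(14,255,255),(215,170,255,210));b2=cv2.boxPoints(cv2.minAreaRect(c.astype(np.float32)))
print(b2.round(1).tolist());print(onz('top',b2,.066)[:,:2].round(3).tolist())
print('end',onz('wrist',[(305,91),(305,196)],.061,s)[:,:2].round(3))
print('chest corners',onz('wrist',[(248,57),(403,57),(248,250)],.08,s)[:,:2].round(3))
# rack from the top view: corners of roof
px=[(368,134.5),(415.5,140.3),(377.5,172.7),(412,177.5),(365,157.5),(412.5,165.3)]
print('rack',onz('top',px,.074)[:,:2].round(3).tolist())
E
```

```text
[[282.0, 227.0], [282.0, 201.0], [326.0, 201.0], [326.0, 227.0]]
[[0.586, 0.235], [0.548, 0.242], [0.557, 0.302], [0.595, 0.297]]
[[223.5, 194.3000030517578], [225.8000030517578, 182.8000030517578], [244.6999969482422, 186.5], [242.39999389648438, 198.10000610351562]]
[[0.56, 0.3], [0.597, 0.294], [0.586, 0.234], [0.549, 0.239]]
end [[0.407 0.296]
 [0.547 0.274]]
chest corners [[0.352 0.231]
 [0.379 0.426]
 [0.609 0.183]]
rack [[0.763, -0.157], [0.748, -0.31], [0.64, -0.189], [0.627, -0.299], [0.688, -0.149], [0.666, -0.301]]
```

Emit:
send_rows(
  xyz=[
    [-15,-5,20],
    [-35,-12,55],
    [-55,-19,90],
    [-65,-23,125],
    [-65,-23,155],
    [-65,-23,175],
    [-65,-23,190],
    [-65,-23,195],
    [-65,-23,195],
    [-65,-23,195],
  ],
  dr=[
    [0,0,0],
    [0,0,0],
    [0,0,0],
    [0,0,0],
    [0,0,0],
    [0,0,0],
    [0,0,0],
    [0,0,0],
    [0,0,0],
    [0,0,0],
  ],
)

```text
time: 8.68
position: [0.5689, 0.2672, 0.1324]
tool_rot: [0.226, 3.133, 0.001]
ft_force: [0.1, -0.6, -0.5]
grip_width: 0.897
grip_force: 0.0
```

```bash
python3 - <<'E'
from h import *
s=get_state();im=get_image('wrist');print(s['position'],shift(s,(.568,.2685,.052)))
cv2.imwrite('pics/w4.png',im[:,:,::-1])
m=cv2.inRange(cv2.cvtColor(im,cv2.COLOR_RGB2HSV),np.array((3,150,80)),np.array((14,255,255)));m[300:]=0
n,_,st,_=cv2.connectedComponentsWithStats(m);print(st[st[:,4]>60])
E
```

```text
[0.56890676 0.26718052 0.1324416 ] [ 1.14081284  1.14556097 80.44128588]
[[     0      0    640    400 251135]
 [   280    181     88     61   4865]]
```

View pics/w4.png

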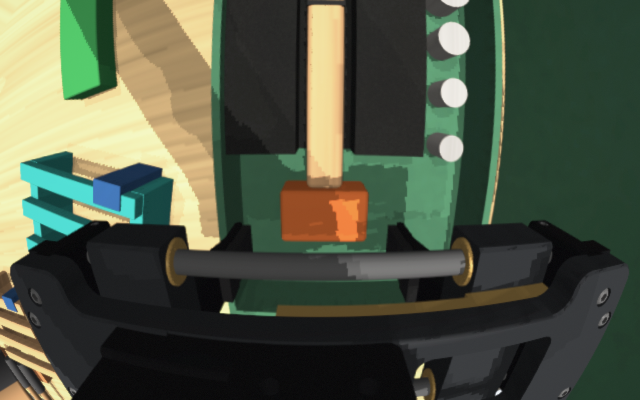

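Wrist view: head at columns 280–368 (centre 324), finger tips at 245 and 395, so I shift about 2 mm to +y and descend.

Emit:
send_rows(
  xyz=[
    [0,1,5],
    [1,2,15],
    [1,2,30],
    [1,2,45],
    [1,2,58],
    [1,2,68],
    [1,2,76],
    [1,2,80],
    [1,2,80],
    [1,2,80],
  ],
  dr=[
    [0,0,0],
    [0,0,0],
    [0,0,0],
    [0,0,0],
    [0,0,0],
    [0,0,0],
    [0,0,0],
    [0,0,0],
    [0,0,0],
    [0,0,0],
  ],
)

```text
time: 9.57
position: [0.5681, 0.2689, 0.0521]
tool_rot: [0.227, 3.133, 0.0]
ft_force: [-0.0, 0.0, 0.0]
grip_width: 0.894
grip_force: 0.0
```

Emit:
send_rows(
  xyz=[
    [0,0,0],
    [0,0,0],
    [0,0,0],
    [0,0,0],
    [0,0,0],
    [0,0,0],
    [0,0,0],
    [0,0,0],
    [0,0,0],
    [0,0,0],
  ],
  dr=[
    [0,0,0],
    [0,0,0],
    [0,0,0],
    [0,0,0],
    [0,0,0],
    [0,0,0],
    [0,0,0],
    [0,0,0],
    [0,0,0],
    [0,0,0],
  ],
  jaw=0,
  grip_force=55,
)

```text
time: 10.4
position: [0.5684, 0.2694, 0.0526]
tool_rot: [0.227, 3.132, 0.002]
ft_force: [0.5, 0.5, 4.5]
grip_width: 0.735
grip_force: 54.9
```

Emit:
send_rows(
  xyz=[
    [0,0,-4],
    [0,0,-12],
    [0,0,-24],
    [0,0,-38],
    [0,0,-54],
    [0,0,-70],
    [0,0,-86],
    [0,0,-100],
    [0,0,-110],
    [0,0,-115],
  ],
  dr=[
    [0,0,0],
    [0,0,0],
    [0,0,0],
    [0,0,0],
    [0,0,0],
    [0,0,0],
    [0,0,0],
    [0,0,0],
    [0,0,0],
    [0,0,0],
  ],
)

```text
time: 11.23
position: [0.5684, 0.2688, 0.1688]
tool_rot: [0.228, 3.132, 0.002]
ft_force: [0.7, 0.1, -2.0]
grip_width: 0.731
grip_force: 54.9
```

```bash
python3 - <<'E'
from h import *
s=get_state();im=get_image('wrist');print(s['position'],s['tool_rot'],s['ft_force'],s['torque'],s['grip_width'])
cv2.imwrite('pics/w5.png',im[:,:,::-1])
print(shift(s,(.565,-.226,.167)))
m=cv2.inRange(cv2.cvtColor(im,cv2.COLOR_RGB2HSV),np.array((10,40,150)),np.array((25,140,255)));m[:,:280]=0;m[:,370:]=0;m[200:]=0
n,_,st,_=cv2.connectedComponentsWithStats(m);print(st[st[:,4]>100])
E
```

```text
[0.56836294 0.2687978  0.16879671] [2.27589225e-01 3.13160359e+00 1.68706847e-03] [ 0.71526528  0.07093829 -1.95371177] [-0.0169331  -0.14391586  0.01445286] 0.7306772679569211
[ -68.21081012 -490.08666632    1.3223578 ]
[[     0      0    640    400 244957]
 [   293      0     58    200  11043]]
```

Emit:
send_rows(
  xyz=[
    [-1,-8,-8],
    [-4,-26,-20],
    [-8,-54,-28],
    [-12,-86,-30],
    [-16,-118,-30],
    [-21,-150,-30],
    [-25,-182,-30],
    [-29,-210,-30],
    [-33,-236,-30],
    [-36,-260,-30],
  ],
  dr=[
    [0,0,0],
    [0,0,0],
    [0,0,0],
    [0,0,0],
    [0,0,-0.01],
    [0,0,-0.01],
    [0,0,-0.02],
    [0,0,-0.02],
    [0,0,-0.026],
    [0,0,-0.026],
  ],
)

```text
time: 12.12
position: [0.5649, 0.0019, 0.1972]
tool_rot: [-0.191, -3.135, 0.001]
ft_force: [0.9, 0.8, -2.9]
grip_width: 0.732
grip_force: 54.9
```

Emit:
send_rows(
  xyz=[
    [-4,-26,0],
    [-8,-54,0],
    [-12,-82,0],
    [-16,-110,0],
    [-20,-138,0],
    [-24,-166,0],
    [-27,-190,0],
    [-29,-208,0],
    [-31,-220,0],
    [-32,-226,0],
  ],
  dr=[
    [0,0,0],
    [0,0,0],
    [0,0,0],
    [0,0,0],
    [0,0,0],
    [0,0,0],
    [0,0,0],
    [0,0,0],
    [0,0,0],
    [0,0,0],
  ],
)

```text
time: 12.95
position: [0.5693, -0.2254, 0.1971]
tool_rot: [-0.193, -3.135, 0.001]
ft_force: [-0.4, 0.9, -3.4]
grip_width: 0.73
grip_force: 54.9
```

```bash
python3 - <<'E'
from h import *
s=get_state();im=get_image('wrist');t=get_image('top');sc=get_image('scene');print(s['position'],s['tool_rot'],s['ft_force'],s['grip_width'])
print(shift(s,(.565,-.226,.023)))
o=np.zeros((600,640,3),np.uint8);o[:400]=im
o[400:600,:320]=t[80:280,250:570];o[400:600,320:640]=sc[80:280,180:500]
for n,i in(('w6',im),('t6',t),('s6',sc),('o6',o)): cv2.imwrite(f'pics/{n}.png',i[:,:,::-1])
E
```

```text
[ 0.56933444 -0.22544478  0.19708846] [-1.93207017e-01 -3.13513374e+00  1.43138453e-03] [-0.40858656  0.88472761 -3.43155132] 0.7297237824278182
[  4.15445128  -0.91939788 174.09130311]
```

View pics/o6.png

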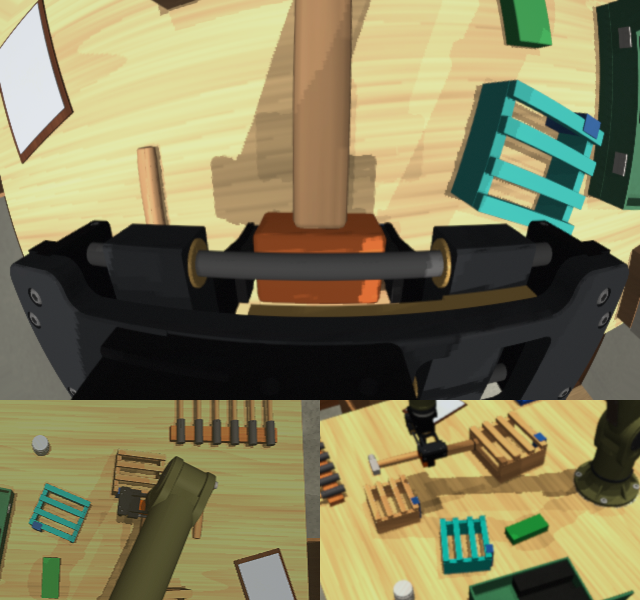

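Wrist view: mallet held level, handle straight up at column 320, clear floor below; the hammer handle at (150,180) is well to the side. Lowering.

Emit:
send_rows(
  xyz=[
    [1,0,10],
    [2,0,30],
    [3,-1,55],
    [4,-1,82],
    [4,-1,108],
    [4,-1,130],
    [4,-1,146],
    [4,-1,158],
    [4,-1,165],
    [4,-1,169],
  ],
  dr=[
    [0,0,0],
    [0,0,0],
    [0,0,0],
    [0,0,0],
    [0,0,0],
    [0,0,0],
    [0,0,0],
    [0,0,0],
    [0,0,0],
    [0,0,0],
  ],
)

```text
time: 13.93
position: [0.5666, -0.2212, 0.0267]
tool_rot: [-0.184, -3.135, -0.001]
ft_force: [-0.4, 0.6, -2.1]
grip_width: 0.731
grip_force: 54.9
```

Emit:
send_rows(
  xyz=[
    [0,0,1],
    [0,0,2],
    [0,0,3],
    [0,0,4],
    [0,0,5],
    [0,0,5],
    [0,0,5],
    [0,0,5],
    [0,0,5],
    [0,0,5],
  ],
  dr=[
    [0,0,0],
    [0,0,0],
    [0,0,0],
    [0,0,0],
    [0,0,0],
    [0,0,0],
    [0,0,0],
    [0,0,0],
    [0,0,0],
    [0,0,0],
  ],
)

```text
time: 14.77
position: [0.5669, -0.2224, 0.0228]
tool_rot: [0.186, 3.136, 0.0]
ft_force: [-0.3, -1.4, -3.2]
grip_width: 0.729
grip_force: 54.9
```

Emit:
send_rows(
  xyz=[
    [0,0,0],
    [0,0,1],
    [0,0,1],
    [0,0,1.5],
    [0,0,1.5],
    [0,0,2],
    [0,0,2],
    [0,0,2],
    [0,0,2],
    [0,0,2],
  ],
  dr=[
    [0,0,0],
    [0,0,0],
    [0,0,0],
    [0,0,0],
    [0,0,0],
    [0,0,0],
    [0,0,0],
    [0,0,0],
    [0,0,0],
    [0,0,0],
  ],
)

```text
time: 15.6
position: [0.567, -0.2224, 0.0226]
tool_rot: [0.186, 3.136, 0.001]
ft_force: [-4.9, 2.5, 10.8]
grip_width: 0.728
grip_force: 54.9
```

Emit:
send_rows(
  xyz=[
    [0,0,0],
    [0,0,0],
    [0,0,0],
    [0,0,0],
    [0,0,0],
    [0,0,0],
    [0,0,0],
    [0,0,0],
    [0,0,0],
    [0,0,0],
  ],
  dr=[
    [0,0,0],
    [0,0,0],
    [0,0,0],
    [0,0,0],
    [0,0,0],
    [0,0,0],
    [0,0,0],
    [0,0,0],
    [0,0,0],
    [0,0,0],
  ],
  jaw=84,
)

```text
time: 16.43
position: [0.5669, -0.2224, 0.0208]
tool_rot: [0.186, 3.136, 0.0]
ft_force: [0.5, 0.2, -0.1]
grip_width: 0.964
grip_force: 0.0
```

Emit:
send_rows(
  xyz=[
    [0,0,-5],
    [0,0,-20],
    [5,0,-45],
    [15,0,-75],
    [30,0,-105],
    [50,0,-135],
    [65,0,-165],
    [80,0,-190],
    [90,0,-200],
    [95,0,-205],
  ],
  dr=[
    [0,0,0],
    [0,0,0],
    [0,0,0],
    [0,0,0],
    [0,0,0],
    [0,0,0],
    [0,0,0],
    [0,0,0],
    [0,0,0],
    [0,0,0],
  ],
)

```text
time: 17.27
position: [0.4723, -0.2118, 0.2287]
tool_rot: [0.188, 3.131, 0.001]
ft_force: [-0.7, -0.6, -0.9]
grip_width: 0.966
grip_force: 0.0
```

```bash
python3 - <<'E'
from h import *
s=get_state();im=get_image('wrist');t=get_image('top');sc=get_image('scene');print(s['time'],s['position'],s['tool_rot'],s['ft_force'],s['grip_width'])
o=np.zeros((600,640,3),np.uint8);o[:400]=im
o[400:600,:320]=t[80:280,250:570];o[400:600,320:640]=sc[80:280,180:500]
for n,i in(('w7',im),('t7',t),('s7',sc),('o7',o)): cv2.imwrite(f'pics/{n}.png',i[:,:,::-1])
E
```

```text
17.2667 [ 0.47233502 -0.2118172   0.22867547] [1.87731540e-01 3.13138189e+00 6.55162082e-04] [-0.65692099 -0.63194372 -0.90074984] 0.9655461962924357
```

View pics/o7.png

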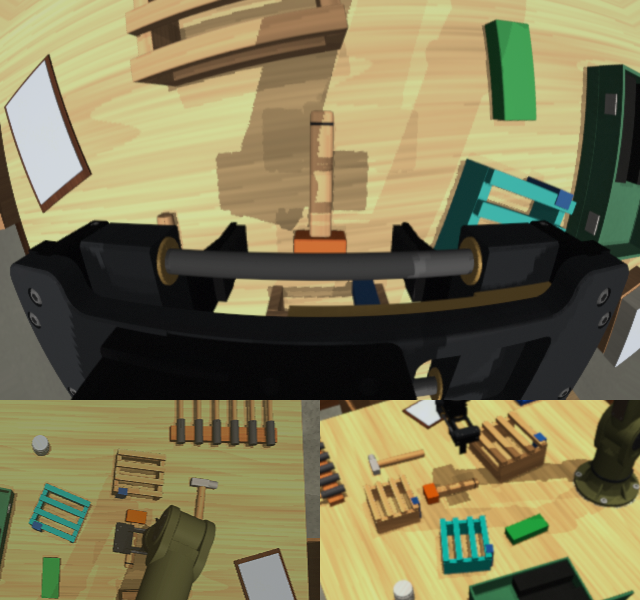

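Mallet lies flat, head at wrist (320,243), handle end (321,112); the top view shows the head just in front of the small tan rack, released. Measuring the offsets.

```bash
python3 - <<'E'
from h import *
s=get_state()
ld=lambda n:cv2.imread(f'pics/{n}.png')[:,:,::-1].copy()
t=ld('t7');w=ld('w7');sc=ld('s7')
c=blob(t,(3,140,90),(15,255,255),(370,180,405,215));b=cv2.boxPoints(cv2.minAreaRect(c.astype(np.float32)))
print('head',b.round(1).tolist(),onz('top',b,.036)[:,:2].round(3).tolist(),onz('top',[b.mean(0)],.036)[0].round(3))
print('handle',onz('wrist',[(321,112),(321,231)],.031,s)[:,:2].round(3).tolist())
for n,im,roi in(('scene',sc,(260,170,295,200)),('top',t,(360,160,385,185))):
    c=blob(im,(100,90,40),(130,255,255),roi);b=cv2.boxPoints(cv2.minAreaRect(c.astype(np.float32)));print(n,b.round(1).tolist(),onz(n,b,.076)[:,:2].round(3).tolist())
o=np.array([.7055,-.2255]);psi=np.radians(-6.7);M=np.array([[np.cos(psi),-np.sin(psi)],[np.sin(psi),np.cos(psi)]])
loc=np.array([(-70,78),(70,78),(70,-78),(-70,-78),(-78,32),(-56,32),(-56,62),(-78,62)])/1000.
Wd=loc@M.T+o; P=np.c_[Wd,[.074]*4+[.076]*4]
out=np.zeros((480,960,3),np.uint8)
for k,(n,im,x0,y0) in enumerate((('top',t,355,120),('scene',sc,215,140))):
    q=proj(n,P); a=cv2.resize(im[y0:y0+80,x0:x0+80],(480,480),interpolation=cv2.INTER_CUBIC)
    for g in(q[:4],q[4:]): cv2.polylines(a,[((g-[x0,y0]+.5)*6).astype(np.int32)],True,(255,0,0),1)
    out[:,480*k:480*k+480]=a
cv2.imwrite('pics/chk.png',cv2.resize(out,(800,400))[:,:,::-1])
E
```

```text
head [[375.3999938964844, 200.3000030517578], [377.20001220703125, 188.60000610351562], [396.70001220703125, 191.60000610351562], [394.8999938964844, 203.3000030517578]] [[0.555, -0.189], [0.594, -0.194], [0.585, -0.258], [0.547, -0.252]] [ 0.57  -0.223  0.036]
handle [[0.402, -0.2], [0.539, -0.217]]
scene [[271.20001220703125, 178.39999389648438], [275.20001220703125, 176.39999389648438], [278.0, 182.0], [274.0, 184.0]] [[0.653, -0.183], [0.639, -0.185], [0.64, -0.159], [0.655, -0.157]]
top [[368.0, 168.0], [376.0, 168.0], [376.0, 174.0], [368.0, 174.0]] [[0.654, -0.158], [0.654, -0.184], [0.635, -0.184], [0.634, -0.158]]
```

View pics/chk.png

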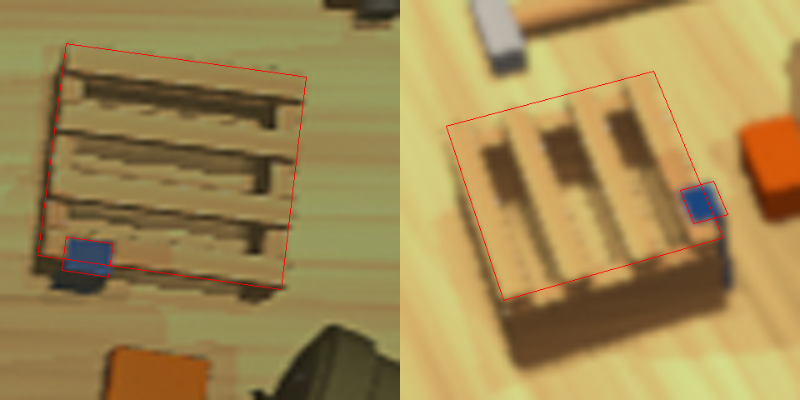

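The red outline of my rack estimate fits the roof and keeper in both views. Head is at about rack (-135,-13) mm, which is good for a straight slide. Regrasping the handle about 138 mm behind the head.

Emit:
send_rows(
  xyz=[
    [5,0,10],
    [12,0,35],
    [22,1,65],
    [30,1,95],
    [36,2,125],
    [40,2,150],
    [40,2,172],
    [40,2,188],
    [40,2,200],
    [40,2,207],
  ],
  dr=[
    [0,0,0],
    [0,0,0],
    [0,0,0],
    [0,0,0],
    [0,0,0],
    [0,0,0],
    [0,0,0],
    [0,0,0],
    [0,0,0],
    [0,0,0],
  ],
  jaw=56,
)

```text
time: 18.25
position: [0.4302, -0.2036, 0.017]
tool_rot: [-0.186, -3.128, -0.003]
ft_force: [-24.3, 9.6, 86.8]
grip_width: 0.643
grip_force: 43.3
```

Emit:
send_rows(
  xyz=[
    [0,0,0],
    [0,0,0],
    [0,0,0],
    [0,0,0],
    [0,0,0],
    [0,0,0],
    [0,0,0],
    [0,0,0],
    [0,0,0],
    [0,0,0],
  ],
  dr=[
    [0,0,0],
    [0,0,0],
    [0,0,0],
    [0,0,0],
    [0,0,0],
    [0,0,0],
    [0,0,0],
    [0,0,0],
    [0,0,0],
    [0,0,0],
  ],
  jaw=0,
  grip_force=20,
)

```text
time: 19.08
position: [0.4329, -0.2043, 0.0187]
tool_rot: [-0.187, -3.136, -0.0]
ft_force: [-0.5, -0.4, -0.8]
grip_width: 0.298
grip_force: 19.9
```

```bash
python3 - <<'E'
from h import *
s=get_state();t=get_image('top');sc=get_image('scene');print(s['time'],s['position'],s['tool_rot'],s['ft_force'],s['grip_width'],s['grip_force'])
for n,i in(('t8',t),('s8',sc)): cv2.imwrite(f'pics/{n}.png',i[:,:,::-1])
c=blob(t,(3,140,90),(15,255,255),(370,180,405,215));b=cv2.boxPoints(cv2.minAreaRect(c.astype(np.float32)))
print('head',onz('top',[b.mean(0)],.036)[0].round(3),b.round(1).tolist())
E
```

```text
19.0833 [ 0.43285926 -0.20433236  0.01870418] [-1.86527025e-01 -3.13583545e+00 -1.99350456e-04] [-0.48970054 -0.38433775 -0.78828483] 0.29765184398038874 19.92373852059245
head [ 0.562 -0.212  0.036] [[375.1000061035156, 199.8000030517578], [376.6000061035156, 193.39999389648438], [390.29998779296875, 196.8000030517578], [388.70001220703125, 203.1999969482422]]
```

Gripped (26 mm opening). That descent touched the table at 87 N, so I'll move more gently from here. Sliding in.

Emit:
send_rows(
  xyz=[
    [-2,0,0],
    [-6,0,0],
    [-12,0,0],
    [-20,0,0],
    [-29,0,0],
    [-38,0,0],
    [-47,0,0],
    [-55,0,0],
    [-61,0,0],
    [-65,0,0],
  ],
  dr=[
    [0,0,0],
    [0,0,0],
    [0,0,0],
    [0,0,0],
    [0,0,0],
    [0,0,0],
    [0,0,0],
    [0,0,0],
    [0,0,0],
    [0,0,0],
  ],
)

```text
time: 20.02
position: [0.4986, -0.2122, 0.0187]
tool_rot: [0.186, 3.136, -0.0]
ft_force: [-0.6, 1.3, -1.4]
grip_width: 0.298
grip_force: 19.9
```

Emit:
send_rows(
  xyz=[
    [-4,0,0],
    [-10,0,0],
    [-18,0,0],
    [-27,0,0],
    [-36,0,0],
    [-45,0,0],
    [-54,0,0],
    [-61,0,0],
    [-67,0,0],
    [-70,0,0],
  ],
  dr=[
    [0,0,0],
    [0,0,0],
    [0,0,0],
    [0,0,0],
    [0,0,0],
    [0,0,0],
    [0,0,0],
    [0,0,0],
    [0,0,0],
    [0,0,0],
  ],
)

```text
time: 20.85
position: [0.5682, -0.2204, 0.0188]
tool_rot: [0.186, 3.136, -0.0]
ft_force: [-1.0, 1.1, -0.9]
grip_width: 0.294
grip_force: 19.9
```

```bash
python3 - <<'E'
from h import *
s=get_state();print(s['time'],s['position'],s['tool_rot'],s['ft_force'],s['grip_width'],s['grip_force'])
psi=np.radians(-6.7);d=s['position'][:2]-[.7055,-.2255];c,n=np.cos(psi),np.sin(psi);print('tcp in rack',c*d[0]+n*d[1],-n*d[0]+c*d[1])
w=get_image('wrist');t=get_image('top');sc=get_image('scene')
o=np.zeros((480,800,3),np.uint8);o[:,:400]=cv2.resize(t[120:240,340:440],(400,480));o[:,400:]=cv2.resize(sc[130:250,210:310],(400,480))
for k,i in(('w9',w),('t9',t),('s9',sc),('o9',o)): cv2.imwrite(f'pics/{k}.png',i[:,:,::-1])
E
```

```text
20.85 [ 0.56815505 -0.22040375  0.01876423] [ 1.85817449e-01  3.13562743e+00 -2.93011454e-04] [-0.96352965  1.09217839 -0.91499657] 0.29443002527542583 19.91251362953335
tcp in rack -0.13700155986776003 -0.010962694494895606
```

View pics/o9.png

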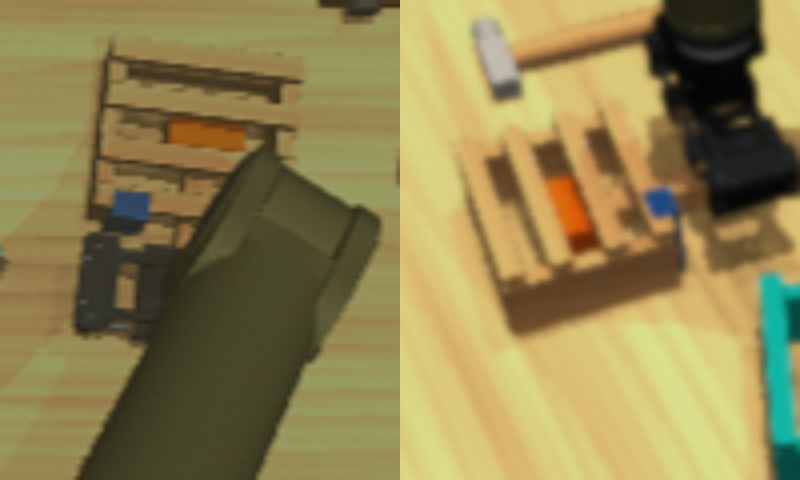

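Top and scene views: the head is inside under the slats (top crop (205,135)), the handle passes right of the blue keeper. Now sliding left about 30 mm.

Emit:
send_rows(
  xyz=[
    [0,2,0],
    [0,5,0],
    [0,9,0],
    [0,13,0],
    [0,17,0],
    [0,20,0],
    [0,22,0],
    [0,24,0],
    [0,25,0],
    [0,25,0],
  ],
  dr=[
    [0,0,0],
    [0,0,0],
    [0,0,0],
    [0,0,0],
    [0,0,0],
    [0,0,0],
    [0,0,0],
    [0,0,0],
    [0,0,0],
    [0,0,0],
  ],
)

```text
time: 21.83
position: [0.5701, -0.1952, 0.0188]
tool_rot: [0.186, 3.136, 0.0]
ft_force: [0.4, -0.4, -1.1]
grip_width: 0.297
grip_force: 19.9
```

Emit:
send_rows(
  xyz=[
    [0,0.5,0],
    [0,1,0],
    [0,1.5,0],
    [0,2,0],
    [0,2.5,0],
    [0,3,0],
    [0,3.5,0],
    [0,4,0],
    [0,4,0],
    [0,4,0],
  ],
  dr=[
    [0,0,0],
    [0,0,0],
    [0,0,0],
    [0,0,0],
    [0,0,0],
    [0,0,0],
    [0,0,0],
    [0,0,0],
    [0,0,0],
    [0,0,0],
  ],
)

```text
time: 22.67
position: [0.5705, -0.1915, 0.0188]
tool_rot: [0.186, 3.136, 0.0]
ft_force: [-0.4, -0.9, -1.2]
grip_width: 0.298
grip_force: 19.9
```

Emit:
send_rows(
  xyz=[
    [0,0.3,0],
    [0,0.6,0],
    [0,0.9,0],
    [0,1.2,0],
    [0,1.5,0],
    [0,1.8,0],
    [0,2.1,0],
    [0,2.4,0],
    [0,2.7,0],
    [0,3,0],
  ],
  dr=[
    [0,0,0],
    [0,0,0],
    [0,0,0],
    [0,0,0],
    [0,0,0],
    [0,0,0],
    [0,0,0],
    [0,0,0],
    [0,0,0],
    [0,0,0],
  ],
)

```text
time: 23.5
position: [0.5708, -0.1896, 0.0188]
tool_rot: [0.188, 3.136, -0.002]
ft_force: [-0.3, -4.2, -1.5]
grip_width: 0.295
grip_force: 20.0
```

```bash
python3 - <<'E'
from h import *
s=get_state();print(s['ft_force'],s['torque'],s['position'])
psi=np.radians(-6.7);c,n=np.cos(psi),np.sin(psi)
t=get_image('top');sc=get_image('scene')
for k,i in(('t10',t),('s10',sc)): cv2.imwrite(f'pics/{k}.png',i[:,:,::-1])
for k,im,roi in(('top',t,(362,130,405,175)),('scene',sc,(325-90,160,285,200))):
    q=blob(im,(3,140,60),(15,255,255),roi);b=cv2.boxPoints(cv2.minAreaRect(q.astype(np.float32)));P=onz(k,b,.036)[:,:2]-[.7055,-.2255]
    print(k,(P@np.array([[c,-n],[n,c]])).round(3).tolist())
E
```

```text
[-0.26770393 -4.23811193 -1.51941062] [-0.91680833  0.14976558 -0.20038529] [ 0.57075647 -0.18963162  0.01884742]
top [[0.008, 0.048], [0.019, 0.049], [0.022, -0.015], [0.011, -0.015]]
scene [[0.009, -0.02], [-0.082, 0.015], [-0.059, 0.092], [0.03, 0.058]]
```

Contact felt (-4 N), and the head centre is at about rack (2,17) mm. Release and retreat.

Emit:
send_rows(
  xyz=[
    [0,-1,0],
    [0,-1,0],
    [0,-1,0],
    [0,-1,0],
    [0,-1,0],
    [0,-1,0],
    [0,-1,0],
    [0,-1,0],
    [0,-1,0],
    [0,-1,0],
  ],
  dr=[
    [0,0,0],
    [0,0,0],
    [0,0,0],
    [0,0,0],
    [0,0,0],
    [0,0,0],
    [0,0,0],
    [0,0,0],
    [0,0,0],
    [0,0,0],
  ],
  jaw=56,
)

```text
time: 24.43
position: [0.5707, -0.1896, 0.0188]
tool_rot: [0.187, 3.136, 0.0]
ft_force: [-0.6, 0.5, 0.2]
grip_width: 0.645
grip_force: 0.0
```

Emit:
send_rows(
  xyz=[
    [0,0,-3],
    [0,0,-12],
    [0,0,-28],
    [0,0,-50],
    [0,0,-75],
    [0,0,-105],
    [10,0,-135],
    [25,0,-160],
    [40,0,-180],
    [50,0,-190],
  ],
  dr=[
    [0,0,0],
    [0,0,0],
    [0,0,0],
    [0,0,0],
    [0,0,0],
    [0,0,0],
    [0,0,0],
    [0,0,0],
    [0,0,0],
    [0,0,0],
  ],
)

```text
time: 25.27
position: [0.5211, -0.1846, 0.2127]
tool_rot: [0.188, 3.131, -0.0]
ft_force: [0.9, -0.1, 0.7]
grip_width: 0.643
grip_force: 0.0
```

```bash
python3 - <<'E'
from h import *
s=get_state();print(s['time'],s['position'],s['ft_force'],s['grip_width'])
w=get_image('wrist');t=get_image('top');sc=get_image('scene')
psi=np.radians(-6.7);c,n=np.cos(psi),np.sin(psi)
q=blob(t,(3,140,60),(15,255,255),(362,130,405,175));b=cv2.boxPoints(cv2.minAreaRect(q.astype(np.float32)))
print(((onz('top',b,.036)[:,:2]-[.7055,-.2255])@np.array([[c,-n],[n,c]])).round(3).tolist())
o=np.zeros((600,800,3),np.uint8);o[:300,:480]=cv2.resize(w,(480,300));o[300:,:400]=cv2.resize(t[110:260,170:430],(400,300));o[300:,400:]=cv2.resize(sc[120:350,190:500],(400,300))
for k,i in(('w11',w),('t11',t),('s11',sc),('o11',o)): cv2.imwrite(f'pics/{k}.png',i[:,:,::-1])
E
```

```text
25.2667 [ 0.52112865 -0.18463076  0.21270873] [ 0.85805501 -0.1215202   0.72272975] 0.6426764829390251
[[-0.003, 0.049], [0.02, 0.048], [0.019, -0.015], [-0.003, -0.015]]
```

View pics/o11.png

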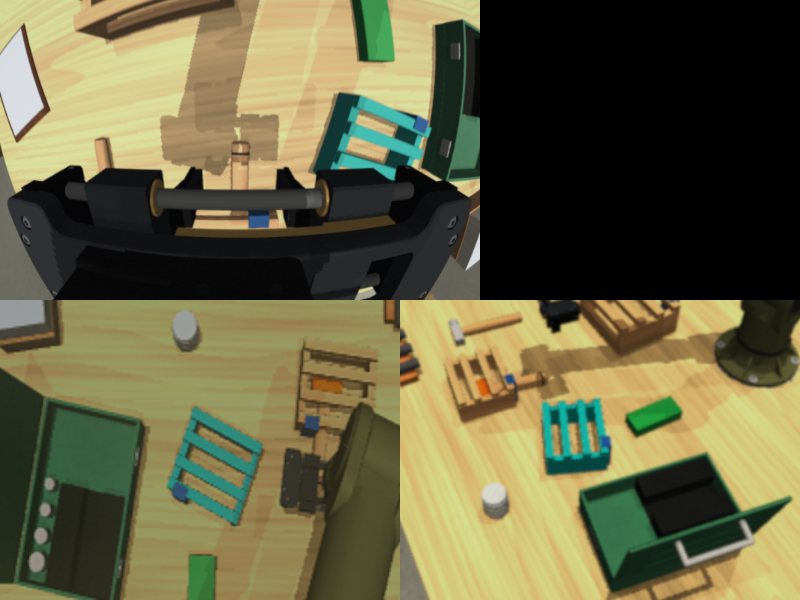

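The mallet's head is behind the keeper at about rack (2,17) mm, with the handle straight out and against the post. The lid is open, the bystanders are in place, and the gripper is clear.

```bash
python3 -c "
from bench import *
print(close_job())"
```

```text
the job is handed in; nothing more can be done
None
```

The job is handed in at about 25 s; no verdict came back. By my last pictures the lid stands open and the mallet lies released in the small tan rack, its head caught behind the blue keeper and its handle straight out of the front. One descent to the handle pressed the table with 87 N at the wrist, under the 120 N limit.

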